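Transfer the dose vials to the treatment rack in sequence

TASK

Move the four vials from the delivery tray into the four wells of the steel rack, keeping the sequence of the patients: the leftmost vial in the tray, as you see it from the robot, is the first and goes in the well next to the rack's arched handle, and the others follow in the order in which they stand in the tray. Keep the vials upright throughout, and leave each standing fully inside its own well.

Things in the scene. Friction and masses are not known exactly. Their poses are not given: they have to be found in the camera images.
- vial_a: One of four identical clear glass medicine vials, 24 mm across, 46 mm tall with its crimped cap, about 20 g; starts upright on disc_a. Only its place in the row tells it from the others. Origin: centre of its underside; z up its axis; its yaw means nothing. Grasp the straight body, 12 to 30 mm above the underside.
- vial_b: One of four identical clear glass medicine vials, 24 mm across, 46 mm tall with its crimped cap, about 20 g; starts upright on disc_b. Only its place in the row tells it from the others. Origin: centre of its underside; z up its axis; its yaw means nothing. Grasp the straight body, 12 to 30 mm above the underside.
- vial_c: One of four identical clear glass medicine vials, 24 mm across, 46 mm tall with its crimped cap, about 20 g; starts upright on disc_c. Only its place in the row tells it from the others. Origin: centre of its underside; z up its axis; its yaw means nothing. Grasp the straight body, 12 to 30 mm above the underside.
- vial_d: One of four identical clear glass medicine vials, 24 mm across, 46 mm tall with its crimped cap, about 20 g; starts upright on disc_d. Only its place in the row tells it from the others. Origin: centre of its underside; z up its axis; its yaw means nothing. Grasp the straight body, 12 to 30 mm above the underside.
- disc_a: Fixed flat white disc, 40 mm across, 9 mm high, under vial_a at the start. The four stand about 52 mm apart in one row, left to right, in any order, in a fixed grey tray (66 x 250 mm, lip 10 mm high). Origin: centre of its underside, 4 mm above the counter; vial's underside 9 mm above it. x across the row, y along it to the robot's left (within 0.1 rad of world).
- disc_b: Fixed flat white disc, 40 mm across, 9 mm high, under vial_b at the start. The four stand about 52 mm apart in one row, left to right, in any order, in a fixed grey tray (66 x 250 mm, lip 10 mm high). Origin: centre of its underside, 4 mm above the counter; vial's underside 9 mm above it. x across the row, y along it to the robot's left (within 0.1 rad of world).
- disc_c: Fixed flat white disc, 40 mm across, 9 mm high, under vial_c at the start. The four stand about 52 mm apart in one row, left to right, in any order, in a fixed grey tray (66 x 250 mm, lip 10 mm high). Origin: centre of its underside, 4 mm above the counter; vial's underside 9 mm above it. x across the row, y along it to the robot's left (within 0.1 rad of world).
- disc_d: Fixed flat white disc, 40 mm across, 9 mm high, under vial_d at the start. The four stand about 52 mm apart in one row, left to right, in any order, in a fixed grey tray (66 x 250 mm, lip 10 mm high). Origin: centre of its underside, 4 mm above the counter; vial's underside 9 mm above it. x across the row, y along it to the robot's left (within 0.1 rad of world).
- rack: Fixed steel rack, empty: plate 62 (x) by 222 (y) by 12 mm high on a foot 286 mm long; nearer or farther than the tray. Origin: centre of underside, on the counter; x away from the robot, y along the row to its left (within 0.1 rad). Four round wells 42 mm across, 3 mm deep (floor z = 9 mm) at x = 0, y = -78, -26, 26, 78 mm. Arched handle at one end, flat low block at the other.
- handle: Upright steel arch, 45 mm tall, foot 44 (x) by 16 mm (y), fixed at one end of the rack, where the sequence begins: at y = +128 or -128 mm in the rack's frame, which varies. The other end has only a flat block 6 mm high. Origin: centre of its underside, 5 mm above the counter; axes as the rack's. (Wall cabinets hang 0.55 m above the counter beyond about x = 0.6 m, so carry low.)

How it is judged:
At the end, for the whole second after the job is handed in: Each vial stands upright (within 0.12 rad), at rest, on the floor of its own well, its centre within 10 mm of the well's centre in the rack's x and in its y; counted from the handle end of the rack, the vials stand in the order in which their discs lie from left (+y) to right in the tray (x of vial_a in the frame of rack between -0.01 and 0.01 m and (y of vial_a in the frame of rack between -0.088 and -0.068 m or y of vial_a in the frame of rack between -0.036 and -0.016 m or y of vial_a in the frame of rack between 0.016 and 0.036 m or y of vial_a in the frame of rack between 0.068 and 0.088 m) and z of each of vial_a, vial_b, vial_c, vial_d in the frame of rack below 0.013 m and angle between each of vial_a, vial_b, vial_c, vial_d's own z axis and vertical below 0.12 rad and linear speed of each of vial_a, vial_b, vial_c, vial_d below 0.02 m/s and x of vial_b in the frame of rack between -0.01 and 0.01 m and (y of vial_b in the frame of rack between -0.088 and -0.068 m or y of vial_b in the frame of rack between -0.036 and -0.016 m or y of vial_b in the frame of rack between 0.016 and 0.036 m or y of vial_b in the frame of rack between 0.068 and 0.088 m) and x of vial_c in the frame of rack between -0.01 and 0.01 m and (y of vial_c in the frame of rack between -0.088 and -0.068 m or y of vial_c in the frame of rack between -0.036 and -0.016 m or y of vial_c in the frame of rack between 0.016 and 0.036 m or y of vial_c in the frame of rack between 0.068 and 0.088 m) and x of vial_d in the frame of rack between -0.01 and 0.01 m and (y of vial_d in the frame of rack between -0.088 and -0.068 m or y of vial_d in the frame of rack between -0.036 and -0.016 m or y of vial_d in the frame of rack between 0.016 and 0.036 m or y of vial_d in the frame of rack between 0.068 and 0.088 m) and ((y of disc_a in the frame of disc_b above 0 m and ((horizontal distance between vial_a and handle below 0.076 m and horizontal distance between vial_b and handle above 0.076 m) or (horizontal distance between vial_a and handle below 0.128 m and horizontal distance between vial_b and handle above 0.128 m) or (horizontal distance between vial_a and handle below 0.18 m and horizontal distance between vial_b and handle above 0.18 m))) or (y of disc_a in the frame of disc_b below 0 m and ((horizontal distance between vial_b and handle below 0.076 m and horizontal distance between vial_a and handle above 0.076 m) or (horizontal distance between vial_b and handle below 0.128 m and horizontal distance between vial_a and handle above 0.128 m) or (horizontal distance between vial_b and handle below 0.18 m and horizontal distance between vial_a and handle above 0.18 m)))) and ((y of disc_a in the frame of disc_c above 0 m and ((horizontal distance between vial_a and handle below 0.076 m and horizontal distance between vial_c and handle above 0.076 m) or (horizontal distance between vial_a and handle below 0.128 m and horizontal distance between vial_c and handle above 0.128 m) or (horizontal distance between vial_a and handle below 0.18 m and horizontal distance between vial_c and handle above 0.18 m))) or (y of disc_a in the frame of disc_c below 0 m and ((horizontal distance between vial_c and handle below 0.076 m and horizontal distance between vial_a and handle above 0.076 m) or (horizontal distance between vial_c and handle below 0.128 m and horizontal distance between vial_a and handle above 0.128 m) or (horizontal distance between vial_c and handle below 0.18 m and horizontal distance between vial_a and handle above 0.18 m)))) and ((y of disc_a in the frame of disc_d above 0 m and ((horizontal distance between vial_a and handle below 0.076 m and horizontal distance between vial_d and handle above 0.076 m) or (horizontal distance between vial_a and handle below 0.128 m and horizontal distance between vial_d and handle above 0.128 m) or (horizontal distance between vial_a and handle below 0.18 m and horizontal distance between vial_d and handle above 0.18 m))) or (y of disc_a in the frame of disc_d below 0 m and ((horizontal distance between vial_d and handle below 0.076 m and horizontal distance between vial_a and handle above 0.076 m) or (horizontal distance between vial_d and handle below 0.128 m and horizontal distance between vial_a and handle above 0.128 m) or (horizontal distance between vial_d and handle below 0.18 m and horizontal distance between vial_a and handle above 0.18 m)))) and ((y of disc_b in the frame of disc_c above 0 m and ((horizontal distance between vial_b and handle below 0.076 m and horizontal distance between vial_c and handle above 0.076 m) or (horizontal distance between vial_b and handle below 0.128 m and horizontal distance between vial_c and handle above 0.128 m) or (horizontal distance between vial_b and handle below 0.18 m and horizontal distance between vial_c and handle above 0.18 m))) or (y of disc_b in the frame of disc_c below 0 m and ((horizontal distance between vial_c and handle below 0.076 m and horizontal distance between vial_b and handle above 0.076 m) or (horizontal distance between vial_c and handle below 0.128 m and horizontal distance between vial_b and handle above 0.128 m) or (horizontal distance between vial_c and handle below 0.18 m and horizontal distance between vial_b and handle above 0.18 m)))) and ((y of disc_b in the frame of disc_d above 0 m and ((horizontal distance between vial_b and handle below 0.076 m and horizontal distance between vial_d and handle above 0.076 m) or (horizontal distance between vial_b and handle below 0.128 m and horizontal distance between vial_d and handle above 0.128 m) or (horizontal distance between vial_b and handle below 0.18 m and horizontal distance between vial_d and handle above 0.18 m))) or (y of disc_b in the frame of disc_d below 0 m and ((horizontal distance between vial_d and handle below 0.076 m and horizontal distance between vial_b and handle above 0.076 m) or (horizontal distance between vial_d and handle below 0.128 m and horizontal distance between vial_b and handle above 0.128 m) or (horizontal distance between vial_d and handle below 0.18 m and horizontal distance between vial_b and handle above 0.18 m)))) and ((y of disc_c in the frame of disc_d above 0 m and ((horizontal distance between vial_c and handle below 0.076 m and horizontal distance between vial_d and handle above 0.076 m) or (horizontal distance between vial_c and handle below 0.128 m and horizontal distance between vial_d and handle above 0.128 m) or (horizontal distance between vial_c and handle below 0.18 m and horizontal distance between vial_d and handle above 0.18 m))) or (y of disc_c in the frame of disc_d below 0 m and ((horizontal distance between vial_d and handle below 0.076 m and horizontal distance between vial_c and handle above 0.076 m) or (horizontal distance between vial_d and handle below 0.128 m and horizontal distance between vial_c and handle above 0.128 m) or (horizontal distance between vial_d and handle below 0.18 m and horizontal distance between vial_c and handle above 0.18 m))))); the robot touches nothing.
It fails at once if vial_a was tipped over (angle between vial_a's own z axis and vertical above 0.7 rad).
It fails at once if vial_b was tipped over (angle between vial_b's own z axis and vertical above 0.7 rad).
It fails at once if vial_c was tipped over (angle between vial_c's own z axis and vertical above 0.7 rad).
It fails at once if vial_d was tipped over (angle between vial_d's own z axis and vertical above 0.7 rad).
It also fails if it takes over 80 s, if anything falls off the work surface, if the arm or the gripper's body presses on something with over 40 N, if the wrist force passes 120 N, or if a joint passes its speed limit or range.

ROBOT

A 7-joint arm with a two-finger parallel gripper is mounted at the origin on a cart in front of the work surface, level with it; the furniture and walls round the work are solid. World frame = base frame: x ahead of the robot, y to its left, z up, the work surface at z = 0. Lengths are in m, angles in rad, forces in N, time in s.
With the tool pointing down it reaches from about 0.35 to 0.9 m from the base axis. Payload 8.1 kg.
Tool frame: the origin (TCP) lies at the very end of the fingers, on their centre line; the grasp point (between the pads) lies 19 mm behind it; z points along the fingers, y is the line along which they close (so a half turn about z gives the same grasp; the last joint's range is limited). The gripper opens to 85 mm and grips with 20 to 120 N. Pads are 22 mm wide; open, the fingers measure 114 mm over their backs; the gripper's body (76 mm by 85 mm) begins 54 mm behind the grasp point. The pads swing forward as they close: fully open they stand 13 mm farther back than shut.
Start: joints at [1.23, 0.434, 0.025, 1.573, -0.012, 1.134, -0.075], TCP at [0.147, -0.607, 0.231] pointing down, gripper open.
Joint ranges: [-2.62, 2.62], [-0.44, 2.09], [-1.27, 1.32], [0.08, 2.57], [-1.32, 4.46], [0.12, 2], [-2.74, 2.74]. Speed limits (rad/s): [2.22, 2.22, 3.01, 3.01, 3.14, 3.14, 3.14].

INTERFACE

Orientations are given as a rotation vector (axis times angle).
In Python, from cell import manip gives the robot as it stands. The module is installed in compiled form; this text tells all that it offers.
- The arm moves only by the tool play_rows, never from a script. Its argument "series" is a list of rows, each a list of 7 numbers: the turn, a rotation vector about the tool's x, y, z in units of 6 degrees (1.0 is 6 degrees), then the shift along the tool's x, y, z in units of 40 mm (1.0 is 40 mm), then the finger opening in mm, from 0 to 85.4. In form: [[rx, ry, rz, x, y, z, claw], ...]. A call has 1 to 12 rows; each row shifts and turns the commanded pose from where the row before left it, along the tool's axes as they then stand; what a row does not reach is not made up. A row lasts 1/8 s, in which the tool goes at most 62.5 mm and 10.7 degrees, less where a joint would pass 70% of its speed; a pose out of reach is approached as far as the arm can. A call is refused whole if a number of a shift passes 1 or a number of a turn 1, either way. A call with a gripper value outside its range is refused whole. The fingers move at their own pace and stop on an object; "squeeze" is the grip in N (left out, the last holds). Time passes only in rows, so rows that do not move let the fingers close. It gives the time, the measured TCP pose, the force, the opening and the grip force at its end, in the units of the state.
- manip.sense(): the state, without advancing time (a new reading comes with each control period).
- manip.grab_frame(name): name is "scene" or "top"; returns the picture (420x560x3 uint8, red, green, blue); there is no depth.
- manip.camera_model(name): a dict with "fov_y" (degrees; the focal length in pixels is half the picture's height over the tangent of half this angle, whatever the lens; pixels are square), "cx", "cy" (the principal point, pixels), "camera_from_world" (4x4, takes a point from world to camera coordinates). Camera axes: x right, y down, z forward; pixel columns grow to the right and rows downward; lengths in m; the calibration is good to about 2 mm. A picture is of the moment at which its call begins. camera_model takes no time and is no camera call.
- manip.sign_off(): hands the job in; it is judged then, once.
Trained networks look in the newest picture that a camera, given by its name, has taken for a name from the list of things; names that differ only in an ending like _2 or _b are one class to them, and where a whole thing is asked for, a point or a joint stands for the part that bears it (a point fixed in the world has none). Each returns a list of dicts, best first, with "score" (0 to 1); they miss things now and then, are a little off and sometimes report something else, mostly with a low value. They report only what shows in the picture. A call takes as long as a camera call.
- manip.search_frame(camera, label): "bbox" ([left, top, right, bottom] in pixels, round what is visible of it).
- manip.silhouettes(camera, label): "pixels" (420x560 bool, what is visible of it) and "bbox" ([left, top, right, bottom] in pixels, round what is visible of it).
- manip.mark_of(camera, label): "centre" ([column, row] in pixels: a listed point, or the origin of a listed thing).
The state is a dict: "clock": time; "q": joint angles; "joint_velocities": joint speeds; "joint_torque": joint torques, N m; "eef_pos": TCP position; "ee_rot": TCP orientation; "force": force on the tool from outside, world axes, zero at the start; "moment": the same for the moment, N m; "grip_width": finger opening in m; "grasp_force": force on a finger pad.
Only numpy, scipy, OpenCV 4.12 (cv2) and the standard library are available. Lean on these libraries where they do the work, as an engineer would, in place of code of your own. Each camera call takes 0.05 s, during which the arm holds its last target. There are 200 camera calls.

## Working session

There is one attempt and no reset: what is moved stays moved. The work goes in short steps, Python scripts to look and compute and a tool call to move; the robot and the scene stay as the last step left them, time stands still between calls to the robot, and variables do not carry over. Pictures are saved under pics/ and viewed, at most 14 in all, crops included, and the job is handed in when it is done.

Besides the shell and the picture viewer there is one more tool, called after "Request:" as name(argument=value, ...), one argument or row to a line, values as JSON. play_rows: Moves the arm, as the interface text tells. Its arguments: {"type":"object","properties":{"series":{"type":"array"},"squeeze":{"type":"number"}},"required":["series"]}

```bash
mkdir -p pics; python3 - <<'E'
from cell import manip
import cv2
for n in("scene","top"):
    im=manip.grab_frame(n); cv2.imwrite(f"pics/{n}0.png",im[:,:,::-1])
    for l in("vial_a","disc_a","rack","handle"):
        print(n,l,[(([round(float(v)) for v in d["centre"]]),round(float(d["score"]),2)) for d in manip.mark_of(n,l)])
    print(manip.camera_model(n))
print(manip.sense())
E
```

```text
scene vial_a [([277, 217], 0.84), ([303, 204], 0.82), ([251, 222], 0.77), ([224, 231], 0.55)]
scene disc_a [([253, 227], 0.78), ([281, 222], 0.6), ([224, 240], 0.54), ([304, 210], 0.53)]
scene rack [([327, 249], 0.84), ([303, 207], 0.6)]
scene handle [([380, 220], 0.87)]
{'fov_y': 44.61652101858112, 'cx': 281.5093192879787, 'cy': 207.6559169629139, 'camera_from_world': array([[-0.57046366, -0.82121275,  0.01344738,  0.07179316],
       [-0.56313344,  0.379163  , -0.7342453 ,  0.42308529],
       [ 0.59787285, -0.42643293, -0.67875107,  0.49189263],
       [ 0.        ,  0.        ,  0.        ,  1.        ]])}
top vial_a [([263, 193], 0.64), ([242, 191], 0.63), ([290, 190], 0.48), ([264, 193], 0.43), ([218, 192], 0.41)]
top disc_a [([219, 192], 0.69), ([239, 187], 0.67), ([238, 191], 0.65), ([290, 193], 0.64), ([264, 195], 0.51)]
top rack [([280, 245], 0.57)]
top handle [([341, 243], 0.65)]
{'fov_y': 52.240470426002844, 'cx': 273.0787016989281, 'cy': 208.58642840838888, 'camera_from_world': array([[-0.02618277, -0.99959617,  0.0110432 , -0.27216593],
       [-0.98597797,  0.02400165,
[... 182 characters left out ...]
23040211,  0.43454776,  0.02500961,  1.57327188, -0.0116004 ,
        1.13402918, -0.07509768]), 'joint_velocities': array([ 3.43620951e-04,  1.06909173e-03,  6.79074494e-04,  2.37264561e-04,
       -5.45415398e-05,  1.68807272e-03,  5.50600885e-04]), 'joint_torque': array([-8.69846735e-04, -6.69748449e+01,  1.02318987e+00, -3.16323888e+01,
        1.54904136e-02,  3.41309176e-03,  7.27776137e-05]), 'eef_pos': array([ 0.14718008, -0.60738379,  0.23126541]), 'ee_rot': array([-3.11932569e+00, -3.72490540e-01,  6.02815033e-05]), 'force': array([-0.74459498,  0.17273755, -0.27128797]), 'moment': array([ 0.00277169, -0.02785557,  0.01418191]), 'grasp_force': 0.0, 'grip_width': 0.0857348247590158}
```

```bash
python3 - <<'E'
import cv2
a=cv2.imread("pics/top0.png");cv2.imwrite("pics/top0c.png",cv2.resize(a[150:290,180:380],(800,560),interpolation=cv2.INTER_CUBIC))
a=cv2.imread("pics/scene0.png");cv2.imwrite("pics/scene0c.png",cv2.resize(a[170:310,200:400],(800,560),interpolation=cv2.INTER_CUBIC))
E
```

```text
(no output)
```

View pics/top0c.png

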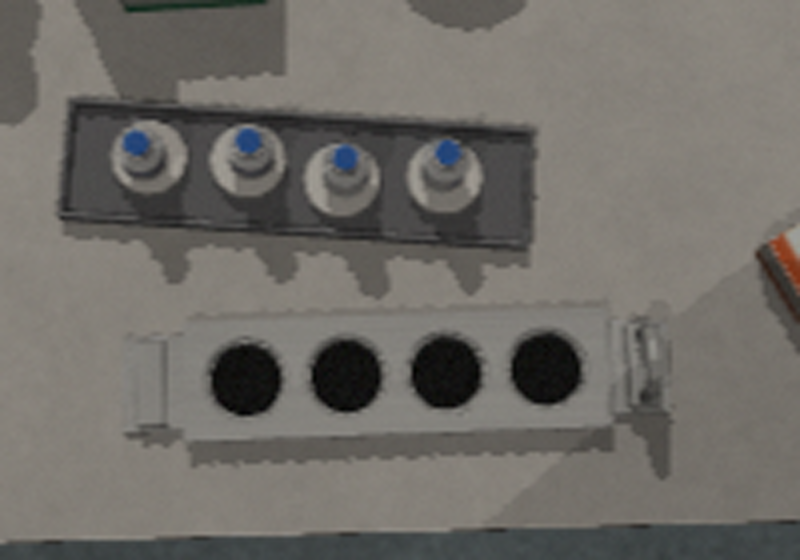

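View pics/scene0c.png

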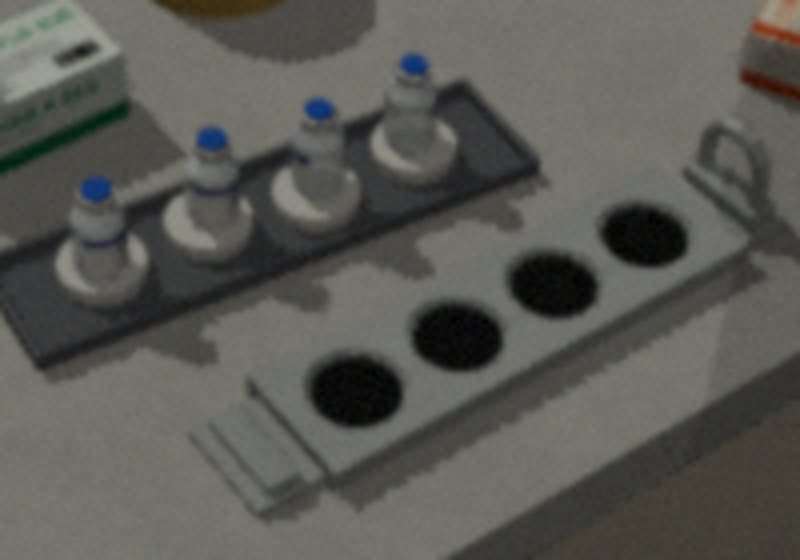

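View pics/scene0.png

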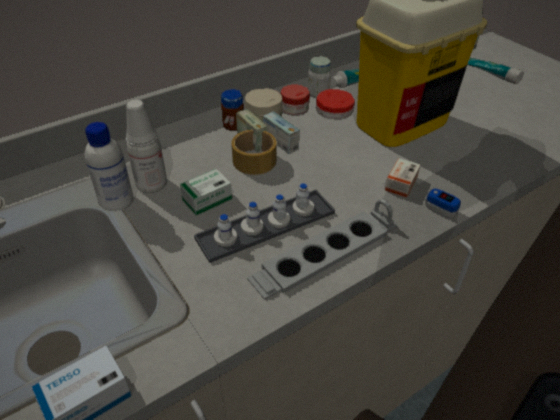

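The top picture has the robot's left on its left. Crop coordinates are scaled by 4, with the offset at (180, 150). The vial caps are near crop (137,142), (248,140), (345,157) and (447,152). The wells are near (245,378), (346,375), (446,371) and (546,368). The handle is on the right (-y), so the leftmost vial goes in the rightmost well. The scene view agrees.

```bash
cat > h.py <<'E'
from cell import manip
import numpy as np, cv2
def ray(n,uv,z):
    m=manip.camera_model(n);f=210/np.tan(np.radians(m["fov_y"]/2));T=m["camera_from_world"];R,t=T[:3,:3],T[:3,3]
    d=R.T@np.array([(uv[0]-m["cx"])/f,(uv[1]-m["cy"])/f,1]);c=-R.T@t
    return (c+d*(z-c[2])/d[2])[:2]
def blobs(mask,lo,hi):
    k,_,s,c=cv2.connectedComponentsWithStats(mask.astype(np.uint8))
    return [tuple(c[i]) for i in range(1,k) if lo<=s[i,4]<=hi]
def look(n,box,im=None):
    im=manip.grab_frame(n) if im is None else im
    x0,y0,x1,y1=box;c=im[y0:y1,x0:x1].astype(int);o=np.array([x0,y0])
    blue=(c[:,:,2]-c[:,:,0]>50);dark=c.max(2)<38
    white=(c.min(2)>125)
    for nm,mk,z,lo,hi in(("cap",blue,.059,8,200),("well",dark,.0105,150,600)):
        for p in sorted(blobs(mk,lo,hi)): 
            q=np.array(p)+o; print(n,nm,q.round(1),ray(n,q,z).round(4))
E
python3 - <<'E'
from h import *
for n,b in(("top",(180,160,340,262)),("scene",(205,180,390,290))):
    look(n,b,cv2.imread(f"pics/{n}0.png")[:,:,::-1])
# discs via silhouettes, top camera
for n in("top","scene"):
    manip.grab_frame(n)
    for l,z in(("disc_a",.011),("handle",.005)):
        for d in manip.silhouettes(n,l):
            if d["score"]<.4: continue
            v,u=np.nonzero(d["pixels"]);(cx,cy),w,a=cv2.fitEllipse(cv2.convexHull(np.c_[u,v].astype(np.int32))) if len(u)>20 else ((u.mean(),v.mean()),0,0)
            print(n,l,round(cx,1),round(cy,1),len(u),ray(n,(cx,cy),z).round(4))
E
```

```text
top cap [213.4 185.3] [ 0.5366 -0.166 ]
top cap [241.6 184.7] [ 0.5364 -0.2224]
top cap [265.8 188.9] [ 0.5267 -0.2709]
top cap [291.6 187.7] [ 0.5278 -0.3226]
top well [241.1 244.6] [ 0.4203 -0.2167]
top well [266.1 243.6] [ 0.421  -0.2687]
top well [291.  242.8] [ 0.4214 -0.3205]
top well [316.  241.9] [ 0.422  -0.3725]
scene cap [223.4 216.6] [ 0.5357 -0.1672]
scene cap [252.3 204.1] [ 0.535 -0.223]
scene cap [279.1 196.7] [ 0.525  -0.2714]
scene cap [303.  185.5] [ 0.5262 -0.3234]
scene well [270.7 235.7] [ 0.4949 -0.2335]
scene well [288.5 267.5] [ 0.4193 -0.2175]
scene well [313.9 253.9] [ 0.4196 -0.2694]
scene well [337.8 241.1] [ 0.4202 -0.3212]
scene well [360.5 228.6] [ 0.421  -0.3733]
top disc_a 291.1 194.7 99 [ 0.5233 -0.3239]
top disc_a 264.5 195.5 127 [ 0.5228 -0.2678]
top handle 340.7 240.7 191 [ 0.4237 -0.4251]
scene disc_a 225.1 236.3 170 [ 0.5369 -0.1676]
scene disc_a 278.3 218.4 158 [ 0.5223 -0.2682]
scene disc_a 251.7 225.7 196 [ 0.5331 -0.2192]
scene disc_a 303.0 206.8 202 [ 0.5224 -0.323 ]
scene handle 382.4 213.0 376 [ 0.433  -0.4375]
```

Request:
play_rows(
  series=[
    [0, 0, -1, 0.5, 0, 0, 85],
    [0, 0, -1, 1, 0, 0, 85],
  ],
  squeeze=25,
)

```text
clock: 1.05
eef_pos: [0.2028, -0.5901, 0.2314]
ee_rot: [3.063, 0.696, -0.002]
force: [1.0, 0.8, -0.4]
grip_width: 0.0849
grasp_force: 0.0
```

Request:
play_rows(
  series=[
    [0, 0, -1, 1, 0, 0, 60],
    [0, 0, -1, 1, 0, 0, 60],
    [0, 0, -1, 1, 0, 0, 60],
    [0, 0, -1, 1, 0, 0, 60],
    [0, 0, -1, 1, 0, 0, 60],
    [0, 0, -1, 1, 0, 0, 60],
    [0, 0, -1, 1, 0, 0, 60],
    [0, 0, -1, 1, 0, 0, 60],
    [0, 0, -1, 0.5, 0, 0, 60],
    [0, 0, -1, 0, 0, 0.5, 60],
    [0, 0, -0.7, 0, 0, 0.5, 60],
    [0, 0, 0, 0, 0, 0.5, 60],
  ],
)

```text
clock: 2.55
eef_pos: [0.4235, -0.3443, 0.1709]
ee_rot: [2.224, 2.219, -0.0]
force: [-0.0, -0.1, 1.0]
grip_width: 0.0598
grasp_force: 0.0
```

```bash
cat >> h.py <<'E'
from scipy.spatial.transform import Rotation
V=[(.536,-.1665),(.5357,-.2227),(.526,-.271),(.527,-.323)]
W=[(.4215,-.373),(.421,-.321),(.4202,-.269),(.4198,-.217)]
def delta(x,y,z):
    s=manip.sense();R=Rotation.from_rotvec(s["ee_rot"]);M=R.as_matrix()
    D=np.c_[[0,1,0],[1,0,0],[0,0,-1]]
    print("shift",((M.T@(np.array([x,y,z])-s["eef_pos"]))/.04).round(3),"turn",(np.degrees((R.inv()*Rotation.from_matrix(D)).as_rotvec())/6).round(3),s["eef_pos"].round(4),s["grip_width"].round(4),"t",s["clock"],"q7",s["q"][6].round(2))
E
python3 -c "
from h import *;delta(*V[0],.1)"
```

```text
Traceback (most recent call last):
  File "h.py", line 24, in delta
    print("shift",((M.T@(np.array([x,y,z])-s["eef_pos"]))/.04).round(3),"turn",(np.degrees((R.inv()*Rotation.from_matrix(D)).as_rotvec())/6).round(3),s["eef_pos"].round(4),s["grip_width"].round(4),"t",s["clock"],"q7",s["q"][6].round(2))
                                                                                                                                                                            ^^^^^^^^^^^^^^^^^^^^^
AttributeError: 'float' object has no attribute 'round'
```

```bash
sed -i 's/s\["grip_width"\].round(4)/round(s["grip_width"],4)/; s/s\["q"\]\[6\].round(2)/s["q"].round(2)/' h.py
```

Request:
play_rows(
  series=[
    [0, 0, 0, 0.9, 0.56, 0.36, 56],
    [0, 0, 0, 0.9, 0.56, 0.36, 56],
    [0, 0, 0, 0.9, 0.56, 0.36, 56],
    [0, 0, 0, 0.9, 0.56, 0.36, 56],
    [0, 0, 0, 0.85, 0.56, 0.33, 56],
    [0, 0, 0, 0, 0, 0, 56],
    [0, 0, 0, 0, 0, 0, 56],
  ],
)

```text
clock: 3.42
eef_pos: [0.5358, -0.167, 0.1005]
ee_rot: [2.225, 2.218, -0.001]
force: [-0.8, -0.1, -0.7]
grip_width: 0.056
grasp_force: 0.0
```

```bash
python3 -c "
from h import *;delta(*V[0],.018)
im=manip.grab_frame('scene');cv2.imwrite('pics/s1.png',cv2.resize(im[130:270,180:380,::-1],(800,560),interpolation=cv2.INTER_CUBIC))"
```

```text
shift [0.014 0.005 2.062] turn [-0.004  0.005 -0.03 ] [ 0.5358 -0.167   0.1005] 0.056 t 3.425 q7 [ 0.48  0.51 -0.38  1.85  0.25  0.83 -0.03]
```

View pics/s1.png

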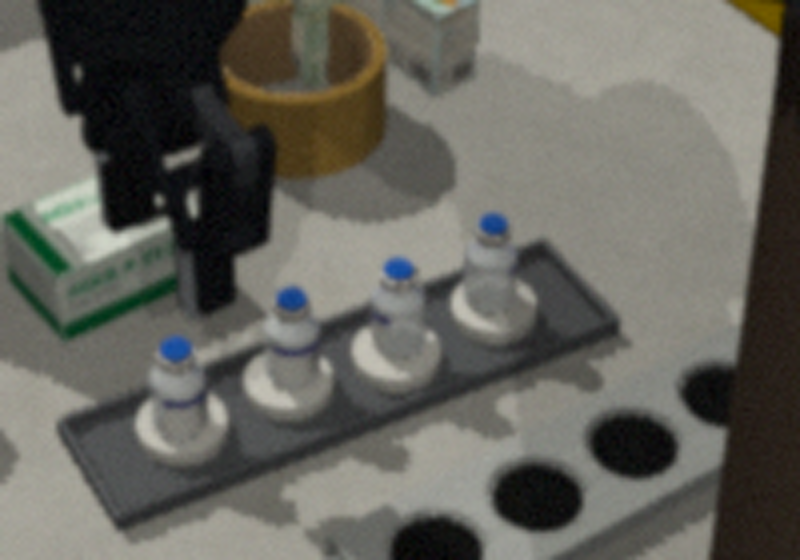

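The gripper is above vial 1, whose cap is at crop (176,348). The green box sits behind it, with its near edge at about crop (68,335)–(175,305). I'll check how close that edge is.

```bash
python3 -c "
from h import *
for p in((68,335),(178,303),(5,265)): print(ray('scene',(180+p[0]/4,130+p[1]/4),0))"
```

```text
[ 0.62461241 -0.15886402]
[ 0.61537327 -0.21121565]
[ 0.68397641 -0.15687406]
```

Request:
play_rows(
  series=[
    [0, 0, 0, 0.01, 0, 0.7, 56],
    [0, 0, 0, 0, 0, 0.7, 56],
    [0, 0, 0, 0, 0, 0.4, 56],
    [0, 0, 0, 0, 0, 0.26, 56],
    [0, 0, 0, 0, 0, 0, 40],
    [0, 0, 0, 0, 0, 0, 28],
    [0, 0, 0, 0, 0, 0, 18],
    [0, 0, 0, 0, 0, 0, 18],
    [0, 0, 0, 0, 0, 0, 18],
    [0, 0, 0, 0, 0, 0, 18],
  ],
)

```text
clock: 4.72
eef_pos: [0.5366, -0.1663, 0.019]
ee_rot: [2.224, 2.217, 0.001]
force: [-1.2, 0.8, 7.0]
grip_width: 0.0229
grasp_force: 25.8
```

```bash
python3 -c "
from h import *;delta(*W[0],.0145);print(manip.sense()['grasp_force'],manip.sense()['force'])
im=manip.grab_frame('scene');cv2.imwrite('pics/s2.png',cv2.resize(im[150:260,180:340,::-1],(800,550),interpolation=cv2.INTER_CUBIC))"
```

```text
shift [-5.176 -2.862  0.11 ] turn [ 0.013  0.005 -0.03 ] [ 0.5366 -0.1663  0.019 ] 0.0229 t 4.725 q7 [ 0.44  0.62 -0.33  1.91  0.32  0.66 -0.09]
25.84561588562792 [-1.16172878  0.76017848  6.95604834]
```

View pics/s2.png

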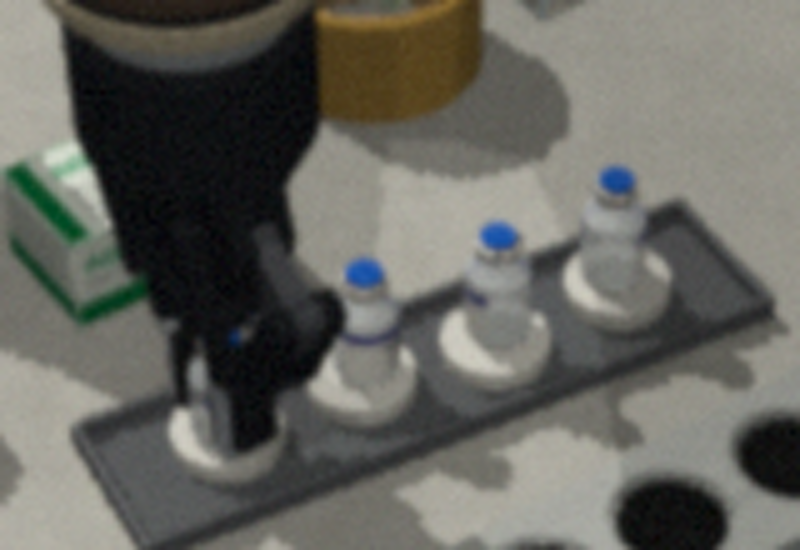

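Request:
play_rows(
  series=[
    [0, 0, 0, 0, 0, -0.3, 18],
    [0, 0, 0, 0, 0, -0.6, 18],
    [0, 0, 0, 0, 0, -0.8, 18],
    [0, 0, 0, -0.5, -0.2, -0.1, 18],
    [0, 0, 0, -0.8, -0.45, 0, 18],
    [0, 0, 0, -0.8, -0.45, 0, 18],
    [0, 0, 0, -0.8, -0.45, 0, 18],
    [0, 0, 0, -0.8, -0.45, 0, 18],
    [0, 0, 0, -0.8, -0.45, 0, 18],
    [0, 0, 0, -0.68, -0.41, 0, 18],
    [0, 0, 0, 0, 0, 0, 18],
    [0, 0, 0, 0, 0, 0, 18],
  ],
)

```text
clock: 6.28
eef_pos: [0.4214, -0.3724, 0.0906]
ee_rot: [2.224, 2.218, 0.001]
force: [-0.1, 1.0, -0.9]
grip_width: 0.0227
grasp_force: 25.2
```

```bash
python3 -c "
from h import *;delta(*W[0],.016);print(manip.sense()['grasp_force'])
im=manip.grab_frame('scene');cv2.imwrite('pics/s3.png',cv2.resize(im[150:290,250:450,::-1],(800,560),interpolation=cv2.INTER_CUBIC))"
```

```text
shift [-1.500e-02  1.000e-03  1.865e+00] turn [ 0.006 -0.002 -0.028] [ 0.4214 -0.3724  0.0906] 0.0227 t 6.275 q7 [ 0.89  0.52 -0.37  1.86  0.25  0.8   0.39]
25.201109134359285
```

View pics/s3.png

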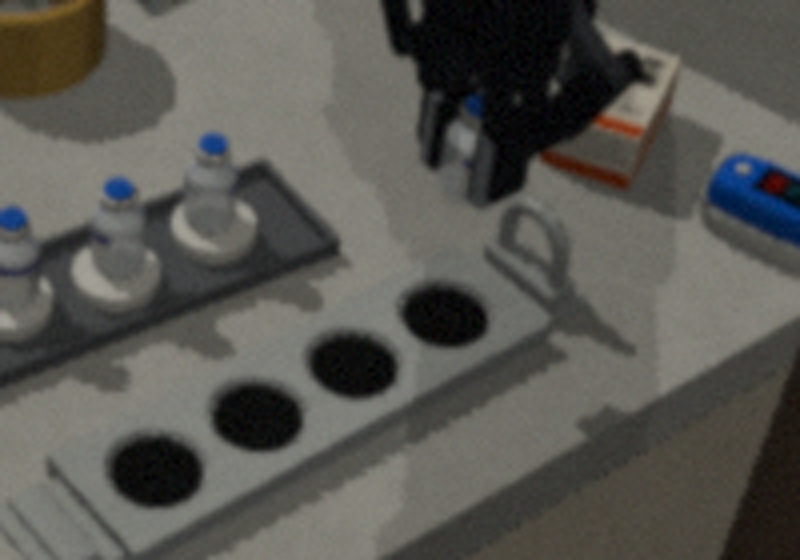

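The vial is held upright above the well next to the handle, at about crop (465,150). I'll lower and release it.

Request:
play_rows(
  series=[
    [0, 0, 0, -0.01, 0, 0.7, 18],
    [0, 0, 0, 0, 0, 0.6, 18],
    [0, 0, 0, 0, 0, 0.3, 18],
    [0, 0, 0, 0, 0, 0.26, 18],
    [0, 0, 0, 0, 0, 0, 18],
    [0, 0, 0, 0, 0, 0, 24],
    [0, 0, 0, 0, 0, 0, 30],
    [0, 0, 0, 0, 0, 0, 42],
    [0, 0, 0, 0, 0, 0, 56],
    [0, 0, 0, 0, 0, 0, 56],
  ],
)

```text
clock: 7.58
eef_pos: [0.421, -0.3734, 0.0158]
ee_rot: [2.225, 2.218, -0.0]
force: [-0.6, 0.2, -0.8]
grip_width: 0.0561
grasp_force: 0.0
```

Request:
play_rows(
  series=[
    [0, 0, 0, 0, 0, -0.4, 56],
    [0, 0, 0, 0, 0, -0.7, 56],
    [0, 0, 0, 0, 0, -0.8, 56],
    [0, 0, 0, 0.5, 0.4, -0.1, 56],
    [0, 0, 0, 0.8, 0.6, 0, 56],
    [0, 0, 0, 0.8, 0.6, 0, 56],
    [0, 0, 0, 0.8, 0.6, 0, 56],
    [0, 0, 0, 0.8, 0.6, 0, 56],
    [0, 0, 0, 0.05, 0.06, 0, 56],
    [0, 0, 0, 0, 0, 0, 56],
    [0, 0, 0, 0, 0, 0, 56],
  ],
)

```text
clock: 8.95
eef_pos: [0.5351, -0.2252, 0.096]
ee_rot: [2.227, 2.216, -0.001]
force: [0.2, 0.0, 0.6]
grip_width: 0.0561
grasp_force: 0.0
```

```bash
python3 -c "
from h import *;delta(*V[1],.018)
im=manip.grab_frame('scene');look('scene',(205,170,400,290),im);cv2.imwrite('pics/s4.png',cv2.resize(im[150:290,230:430,::-1],(800,560),interpolation=cv2.INTER_CUBIC))"
```

```text
shift [0.063 0.017 1.949] turn [-0.004  0.008 -0.048] [ 0.5351 -0.2252  0.096 ] 0.0561 t 8.95 q7 [ 0.57  0.54 -0.38  1.81  0.26  0.84  0.07]
scene cap [252.3 204.2] [ 0.5348 -0.2228]
scene cap [279.1 196.8] [ 0.5249 -0.2712]
scene cap [302.9 185.4] [ 0.5266 -0.3234]
scene cap [364.2 210.3] [ 0.417  -0.3704]
scene well [267.  179.2] [ 0.6252 -0.3124]
scene well [288.5 267.5] [ 0.4191 -0.2174]
scene well [314.  254.3] [ 0.4189 -0.2691]
scene well [337.8 241. ] [ 0.4203 -0.3213]
```

View pics/s4.png

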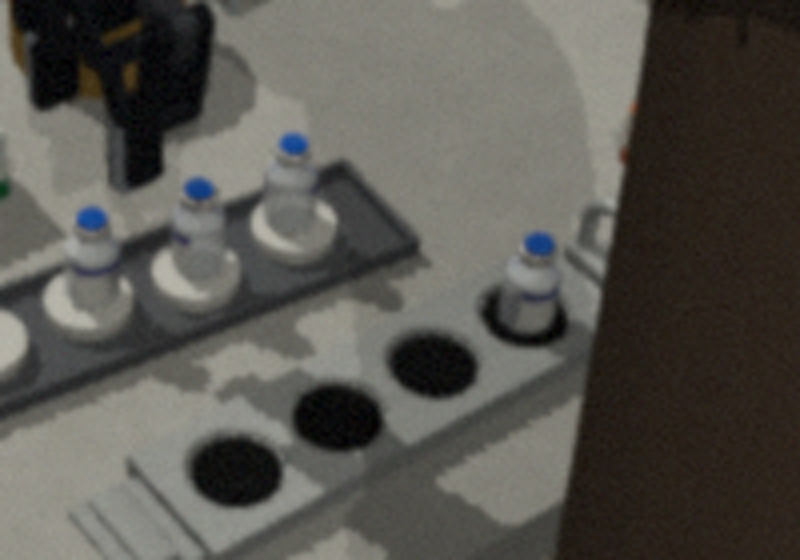

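Vial 1 stands in the handle-end well, with its cap at crop (538,243). The other three are undisturbed. On to vial 2.

Request:
play_rows(
  series=[
    [0, 0, 0, 0.06, 0.02, 0.6, 56],
    [0, 0, 0, 0, 0, 0.7, 56],
    [0, 0, 0, 0, 0, 0.4, 56],
    [0, 0, 0, 0, 0, 0.25, 56],
    [0, 0, 0, 0, 0, 0, 40],
    [0, 0, 0, 0, 0, 0, 28],
    [0, 0, 0, 0, 0, 0, 18],
    [0, 0, 0, 0, 0, 0, 18],
    [0, 0, 0, 0, 0, 0, 18],
    [0, 0, 0, 0, 0, 0, 18],
  ],
)

```text
clock: 10.25
eef_pos: [0.5372, -0.2215, 0.0185]
ee_rot: [2.224, 2.217, 0.001]
force: [-1.9, -0.3, 7.6]
grip_width: 0.0228
grasp_force: 26.3
```

```bash
python3 -c "
from h import *;delta(*W[1],.016)"
```

```text
shift [-2.496 -2.898  0.061] turn [ 0.012  0.006 -0.03 ] [ 0.5372 -0.2215  0.0185] 0.0228 t 10.25 q7 [ 0.53  0.64 -0.33  1.86  0.32  0.69  0.01]
```

Request:
play_rows(
  series=[
    [0, 0, 0, 0, 0, -0.3, 18],
    [0, 0, 0, 0, 0, -0.6, 18],
    [0, 0, 0, 0, 0, -0.8, 18],
    [0, 0, 0, -0.3, -0.4, -0.1, 18],
    [0, 0, 0, -0.6, -0.7, 0, 18],
    [0, 0, 0, -0.6, -0.7, 0, 18],
    [0, 0, 0, -0.6, -0.7, 0, 18],
    [0, 0, 0, -0.4, -0.37, 0, 18],
    [0, 0, 0, 0, 0, 0, 18],
    [0, 0, 0, 0, 0, 0, 18],
  ],
)

```text
clock: 11.5
eef_pos: [0.4217, -0.3204, 0.0897]
ee_rot: [-2.225, -2.218, -0.001]
force: [0.3, 0.3, 0.8]
grip_width: 0.0229
grasp_force: 25.7
```

```bash
python3 -c "
from h import *;delta(*W[1],.016)"
```

```text
shift [-0.016 -0.017  1.841] turn [ 0.001 -0.004 -0.028] [ 0.4217 -0.3204  0.0897] 0.0229 t 11.5 q7 [ 0.83  0.48 -0.38  1.94  0.25  0.77  0.31]
```

Request:
play_rows(
  series=[
    [0, 0, 0, -0.02, -0.02, 0.7, 18],
    [0, 0, 0, 0, 0, 0.6, 18],
    [0, 0, 0, 0, 0, 0.3, 18],
    [0, 0, 0, 0, 0, 0.24, 18],
    [0, 0, 0, 0, 0, 0, 18],
    [0, 0, 0, 0, 0, 0, 24],
    [0, 0, 0, 0, 0, 0, 30],
    [0, 0, 0, 0, 0, 0, 42],
    [0, 0, 0, 0, 0, 0, 56],
    [0, 0, 0, 0, 0, 0, 56],
  ],
)

```text
clock: 12.75
eef_pos: [0.4207, -0.3218, 0.0162]
ee_rot: [2.225, 2.218, -0.0]
force: [-0.1, -0.8, 0.2]
grip_width: 0.056
grasp_force: 0.0
```

Request:
play_rows(
  series=[
    [0, 0, 0, 0, 0, -0.4, 56],
    [0, 0, 0, 0, 0, -0.7, 56],
    [0, 0, 0, 0, 0, -0.8, 56],
    [0, 0, 0, 0.25, 0.5, 0, 56],
    [0, 0, 0, 0.35, 0.7, 0, 56],
    [0, 0, 0, 0.35, 0.7, 0, 56],
    [0, 0, 0, 0.3, 0.7, 0, 56],
    [0, 0, 0, 0, 0.02, 0, 56],
    [0, 0, 0, 0, 0, 0, 56],
    [0, 0, 0, 0, 0, 0, 56],
  ],
)

```text
clock: 14.0
eef_pos: [0.5247, -0.273, 0.0924]
ee_rot: [-2.226, -2.216, 0.001]
force: [-0.9, -0.2, 0.5]
grip_width: 0.0563
grasp_force: 0.0
```

```bash
python3 -c "
from h import *;delta(*V[2],.018);look('scene',(205,170,400,290))"
```

```text
shift [0.05  0.034 1.859] turn [-0.005  0.005 -0.043] [ 0.5247 -0.273   0.0924] 0.0563 t 14.0 q7 [ 0.65  0.56 -0.37  1.78  0.26  0.85  0.15]
scene cap [279.2 196.9] [ 0.5247 -0.2712]
scene cap [302.9 185.5] [ 0.5263 -0.3232]
scene cap [341.8 222.1] [ 0.4163 -0.321 ]
scene cap [364.4 210.4] [ 0.4167 -0.3705]
scene well [288.5 267.5] [ 0.4192 -0.2174]
scene well [295.1 177. ] [ 0.6002 -0.3617]
scene well [313.9 254. ] [ 0.4195 -0.2694]
scene well [393.4 263.7] [ 0.3295 -0.3642]
```

Request:
play_rows(
  series=[
    [0, 0, 0, 0.05, 0.03, 0.6, 56],
    [0, 0, 0, 0, 0, 0.6, 56],
    [0, 0, 0, 0, 0, 0.4, 56],
    [0, 0, 0, 0, 0, 0.26, 56],
    [0, 0, 0, 0, 0, 0, 40],
    [0, 0, 0, 0, 0, 0, 28],
    [0, 0, 0, 0, 0, 0, 18],
    [0, 0, 0, 0, 0, 0, 18],
    [0, 0, 0, 0, 0, 0, 18],
    [0, 0, 0, 0, 0, 0, 18],
  ],
)

```text
clock: 15.3
eef_pos: [0.5274, -0.2703, 0.0185]
ee_rot: [2.224, 2.217, 0.0]
force: [-0.7, 1.0, 6.6]
grip_width: 0.0229
grasp_force: 25.4
```

Request:
play_rows(
  series=[
    [0, 0, 0, 0, 0, -0.3, 18],
    [0, 0, 0, 0, 0, -0.6, 18],
    [0, 0, 0, 0, 0, -0.8, 18],
    [0, 0, 0, 0.05, -0.4, -0.1, 18],
    [0, 0, 0, 0, -0.7, 0, 18],
    [0, 0, 0, 0, -0.7, 0, 18],
    [0, 0, 0, 0, -0.6, 0, 18],
    [0, 0, 0, 0, -0.25, 0, 18],
    [0, 0, 0, 0, 0, 0, 18],
    [0, 0, 0, 0, 0, 0, 18],
  ],
)

```text
clock: 16.55
eef_pos: [0.422, -0.2677, 0.0898]
ee_rot: [2.224, 2.218, 0.001]
force: [-0.8, 0.5, -0.4]
grip_width: 0.0225
grasp_force: 24.8
```

```bash
python3 -c "
from h import *;delta(*W[2],.016);look('scene',(205,170,400,290))"
```

```text
shift [-0.033 -0.046  1.846] turn [ 0.01   0.001 -0.026] [ 0.422  -0.2677  0.0898] 0.0225 t 16.55 q7 [ 0.76  0.44 -0.4   2.01  0.25  0.73  0.21]
scene cap [341.6 222.4] [ 0.4159 -0.3203]
scene cap [364.3 210.3] [ 0.417  -0.3706]
scene well [288.4 267.5] [ 0.4194 -0.2174]
scene well [314. 254.] [ 0.4194 -0.2694]
```

Request:
play_rows(
  series=[
    [0, 0, 0, -0.03, -0.04, 0.7, 18],
    [0, 0, 0, 0, 0, 0.6, 18],
    [0, 0, 0, 0, 0, 0.3, 18],
    [0, 0, 0, 0, 0, 0.24, 18],
    [0, 0, 0, 0, 0, 0, 18],
    [0, 0, 0, 0, 0, 0, 24],
    [0, 0, 0, 0, 0, 0, 30],
    [0, 0, 0, 0, 0, 0, 42],
    [0, 0, 0, 0, 0, 0, 56],
    [0, 0, 0, 0, 0, 0, 56],
  ],
)

```text
clock: 17.85
eef_pos: [0.4194, -0.269, 0.0162]
ee_rot: [2.225, 2.218, 0.0]
force: [-0.3, 0.4, 0.6]
grip_width: 0.0561
grasp_force: 0.0
```

Request:
play_rows(
  series=[
    [0, 0, 0, 0, 0, -0.4, 56],
    [0, 0, 0, 0, 0, -0.7, 56],
    [0, 0, 0, 0, 0, -0.8, 56],
    [0, 0, 0, -0.25, 0.5, 0, 56],
    [0, 0, 0, -0.35, 0.7, 0, 56],
    [0, 0, 0, -0.35, 0.7, 0, 56],
    [0, 0, 0, -0.35, 0.7, 0, 56],
    [0, 0, 0, -0.01, 0.08, 0, 56],
    [0, 0, 0, 0, 0, 0, 56],
    [0, 0, 0, 0, 0, 0, 56],
  ],
)

```text
clock: 19.1
eef_pos: [0.5254, -0.3213, 0.0924]
ee_rot: [-2.224, -2.218, 0.001]
force: [-0.1, 0.7, 0.8]
grip_width: 0.0559
grasp_force: 0.0
```

```bash
python3 -c "
from h import *;delta(*V[3],.018);look('scene',(205,170,400,290))"
```

```text
shift [-0.042  0.041  1.86 ] turn [-0.006 -0.001 -0.029] [ 0.5254 -0.3213  0.0924] 0.0559 t 19.1 q7 [ 0.71  0.59 -0.37  1.72  0.27  0.88  0.22]
scene cap [302.9 185.3] [ 0.5268 -0.3235]
scene cap [316.1 235.4] [ 0.4158 -0.2676]
scene cap [341.5 222.5] [ 0.4158 -0.3198]
scene cap [364.4 210.4] [ 0.4168 -0.3705]
scene well [288.5 267.5] [ 0.4192 -0.2174]
```

Request:
play_rows(
  series=[
    [0, 0, 0, -0.04, 0.04, 0.6, 56],
    [0, 0, 0, 0, 0, 0.6, 56],
    [0, 0, 0, 0, 0, 0.4, 56],
    [0, 0, 0, 0, 0, 0.26, 56],
    [0, 0, 0, 0, 0, 0, 40],
    [0, 0, 0, 0, 0, 0, 28],
    [0, 0, 0, 0, 0, 0, 18],
    [0, 0, 0, 0, 0, 0, 18],
    [0, 0, 0, 0, 0, 0, 18],
    [0, 0, 0, 0, 0, 0, 18],
  ],
)

```text
clock: 20.4
eef_pos: [0.5285, -0.3235, 0.0185]
ee_rot: [2.224, 2.217, 0.0]
force: [-0.6, 1.3, 6.2]
grip_width: 0.0227
grasp_force: 25.4
```

Request:
play_rows(
  series=[
    [0, 0, 0, 0, 0, -0.3, 18],
    [0, 0, 0, 0, 0, -0.6, 18],
    [0, 0, 0, 0, 0, -0.8, 18],
    [0, 0, 0, 0.4, -0.4, -0.1, 18],
    [0, 0, 0, 0.7, -0.7, 0, 18],
    [0, 0, 0, 0.7, -0.7, 0, 18],
    [0, 0, 0, 0.6, -0.65, 0, 18],
    [0, 0, 0, 0.25, -0.25, 0, 18],
    [0, 0, 0, 0, 0, 0, 18],
    [0, 0, 0, 0, 0, 0, 18],
  ],
)

```text
clock: 21.65
eef_pos: [0.4216, -0.218, 0.09]
ee_rot: [2.225, 2.216, 0.001]
force: [0.9, 0.2, 0.1]
grip_width: 0.0227
grasp_force: 24.7
```

```bash
python3 -c "
from h import *;delta(*W[3],.016);look('scene',(205,170,400,290))"
```

```text
shift [ 0.025 -0.048  1.851] turn [ 0.014  0.006 -0.037] [ 0.4216 -0.218   0.09  ] 0.0227 t 21.65 q7 [ 0.69  0.41 -0.41  2.07  0.25  0.71  0.11]
scene cap [316.1 235.5] [ 0.4158 -0.2674]
scene cap [341.6 222.3] [ 0.4161 -0.3203]
scene cap [364.3 210.4] [ 0.4168 -0.3704]
scene well [288.5 267.5] [ 0.4193 -0.2174]
```

Request:
play_rows(
  series=[
    [0, 0, 0, 0.02, -0.04, 0.7, 18],
    [0, 0, 0, 0, 0, 0.6, 18],
    [0, 0, 0, 0, 0, 0.3, 18],
    [0, 0, 0, 0, 0, 0.24, 18],
    [0, 0, 0, 0, 0, 0, 18],
    [0, 0, 0, 0, 0, 0, 24],
    [0, 0, 0, 0, 0, 0, 30],
    [0, 0, 0, 0, 0, 0, 42],
    [0, 0, 0, 0, 0, 0, 56],
    [0, 0, 0, 0, 0, 0, 56],
  ],
)

```text
clock: 22.95
eef_pos: [0.4187, -0.2162, 0.0162]
ee_rot: [2.225, 2.218, 0.0]
force: [-0.2, -0.1, 0.0]
grip_width: 0.0559
grasp_force: 0.0
```

Request:
play_rows(
  series=[
    [0, 0, 0, 0, 0, -0.4, 56],
    [0, 0, 0, 0, 0, -0.7, 56],
    [0, 0, 0, 0, 0, -0.8, 56],
    [0, 0, 0, 0, 0.4, -0.5, 56],
    [0, 0, 0, 0, 0.8, -0.5, 56],
    [0, 0, 0, 0.5, 0.8, -0.4, 56],
    [0, 0, 0, 0.5, 0.5, 0, 56],
    [0, 0, 0, 0, 0, 0, 56],
    [0, 0, 0, 0, 0, 0, 56],
  ],
)

```text
clock: 24.08
eef_pos: [0.5181, -0.1769, 0.1477]
ee_rot: [-2.225, -2.217, 0.002]
force: [-0.9, 1.1, 0.2]
grip_width: 0.0559
grasp_force: 0.0
```

```bash
python3 -c "
from h import *
for n,b in(('scene',(205,170,400,290)),('top',(180,150,370,270))):
    im=manip.grab_frame(n);look(n,b,im);x,y=b[:2]
    cv2.imwrite(f'pics/f_{n}.png',cv2.resize(im[y:y+120,x:x+190,::-1],(760,480),interpolation=cv2.INTER_CUBIC))
for w in W: print(w)"
```

```text
scene cap [289. 250.] [ 0.4144 -0.2136]
scene cap [316.3 235.4] [ 0.4156 -0.2678]
scene cap [341.6 222.4] [ 0.4159 -0.3203]
scene cap [364.3 210.4] [ 0.4168 -0.3703]
scene well [243.7 177.4] [ 0.6549 -0.2779]
top cap [238.9 243.4] [ 0.4187 -0.2156]
top cap [266.5 242.1] [ 0.4199 -0.2697]
top cap [293.3 241.4] [ 0.4199 -0.3223]
top cap [318.5 240.4] [ 0.4206 -0.3722]
(0.4215, -0.373)
(0.421, -0.321)
(0.4202, -0.269)
(0.4198, -0.217)
```

View pics/f_scene.png

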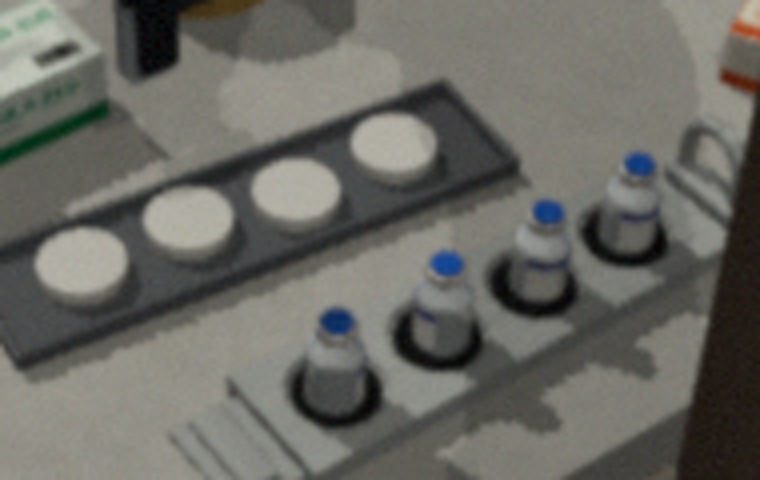

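View pics/f_top.png

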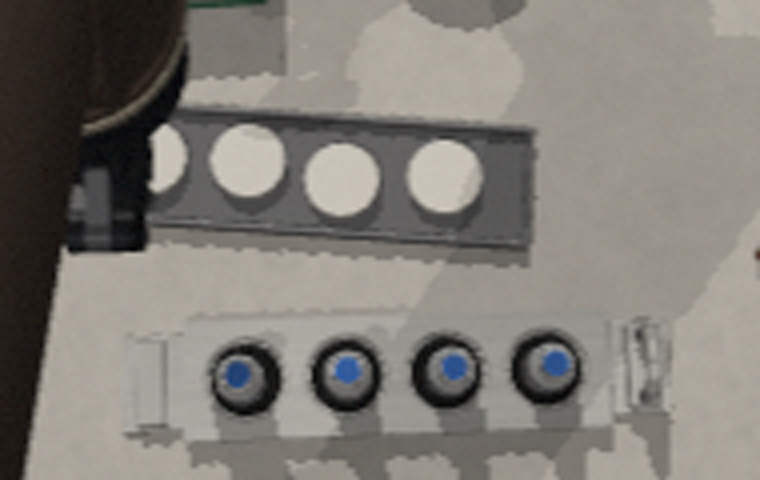

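All four vials stand upright inside the wells. In the top crop the caps are at (238,374), (346,369), (453,366) and (554,362), and they measure within a few millimetres of the well centres. The arm is clear.

```bash
python3 -c "
from cell import manip;print(manip.sign_off())"
```

```text
the job is handed in; nothing more can be done
None
```

The job is handed in: all four vials stand upright in their wells in tray order, the leftmost next to the handle. They measured within a few mm of the well centres, the arm is clear, and it took about 24 s; the sign-off returned no verdict.

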